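# Hang the rinsed glue cup on the drying peg

## Task

The glue cups have been rinsed and lie on their sides on the sloping wire rack. Turn the white cup upside down over the peg of the green drip stand and lower it, do not drop it, until its rim sits flat on the green board; leave the yellow cup lying where it is.

Things in the scene. Friction and masses are not known exactly. Their poses are not given: they have to be found in the camera images.
- white_cup: Loose white plastic cup: cylinder 110 mm long, 52 mm outer diameter, wall 3 mm (bore 46), base 5 mm, no handle, about 0.09 kg. Origin: centre of the open mouth; x is its axis, out of the mouth (base at x = -110 mm). Starts on its side, mouth away from the robot and 20 degrees down, mouth centre 39 mm above the table. Fingers leaning 35 degrees, pointing down and towards its mouth, can pinch it.
- yellow_cup: Bystander: a cup of the same shape, size and axes as the white one, but yellow, lying parallel to it on the rack's other pair of wires. It stays there.
- rinse_rack: Fixed grey tray, 160 mm (x) by 290 mm (y), rim 12 mm high, with two pairs of steel wires 8 mm thick, 28 mm apart in a pair, along x, falling 20 degrees towards +x (centres from 54 to 13 mm above the table); the pairs lie at y = -75 and +75 mm, one cup on each, either way round, mouths to +x. Origin: centre of its underside, z up.
- drip_stand: Fixed green board, 130 x 130 x 18 mm, with one upright dark wooden peg in its middle, 16 mm in diameter, 70 mm above the board (tip 88 mm above the table). Origin: centre of the underside, on the peg's axis, z up. The peg has 15 mm play all round in the cup and is shorter than the cup is deep: the rim comes to rest on the board. Let go just above it, a slightly tilted cup settles flat.
Things that resemble listed ones, but are neither listed nor needed, are in the scene too. Leave any orange or red look-alike of the drip_stand alone.

How it is judged:
By the outcome, as a careful person would: the job done as asked, in the order asked, and still so for the second after the job is handed in, with the robot touching nothing.
It also fails if it takes over 40 s, if anything falls off the work surface, if the arm or the gripper's body presses on something with over 40 N, if the wrist force passes 120 N, or if a joint passes its speed limit or range.

## Robot

A 6-joint arm with a two-finger parallel gripper is mounted at the origin on the work surface. World frame = base frame: x ahead of the robot, y to its left, z up, the work surface at z = 0. Lengths are in m, angles in rad, forces in N, time in s.
With the tool pointing down it reaches from about 0.35 to 0.85 m from the base axis. Payload 8.1 kg.
Tool frame: the origin (TCP) lies between the finger pads; the fingertips stand 11 mm ahead of it and the grasp point (between the pads) lies 8 mm behind it (robot.tips_ahead is the distance from the TCP to the fingertips, in m); z points along the fingers, y is the line along which they close (so a half turn about z gives the same grasp; the last joint's range is limited). The gripper opens to 93 mm and grips with 3 to 60 N. Pads are 15 mm wide; open, the fingers measure 128 mm over their backs; the gripper's body (75 mm by 188 mm) begins 65 mm behind the grasp point.
Start: joints at [-0.085, 0.13, 1.488, -0, 1.523, -0.085], TCP at [0.6, 0, 0.23] pointing down, gripper open.
Joint ranges: [-2.96, 2.96], [-0.89, 2.26], [0.02, 2.5], [-1.34, 4.48], [0, 2.73], [-2.66, 2.66]. Speed limits (rad/s): [2.39, 2.39, 2.79, 3.14, 3.14, 3.14].

## Interface

Orientations are given as a rotation vector (axis times angle).
In Python, from plant import robot gives the robot as it stands. The module is installed in compiled form; this text tells all that it offers.
- The arm moves only by the tool move_arm, never from a script. Its argument "deltas" is one flat list of numbers, 7 for each row, row after row: the shift along the tool's x, y, z in m, then the turn, a rotation vector about the tool's x, y, z in rad, then the opening, from 0 (shut) to 1 (fully open). A call has 1 to 12 rows; each row is the pose to reach, as a shift and turn from the pose commanded when the call began, along the tool's axes at that moment; what a row does not reach only later rows make up. A row lasts 1/8 s, in which the tool goes at most 62.5 mm and 10.7 degrees, less where a joint would pass 70% of its speed; a pose out of reach is approached as far as the arm can. A call with a gripper value outside its range is refused whole. The fingers move at their own pace and stop on an object; "squeeze" is the grip in N (left out, the last holds). Time passes only in rows, so rows that repeat a pose let the fingers close. It gives the time, the measured TCP pose, the force, the opening and the grip force at its end, in the units of the state.
- robot.read_state(): the state, without advancing time (a new reading comes with each control period).
- robot.read_camera(name): name is "scene" or "side" or "wrist"; returns (picture, depth): 400x640x3 uint8, red, green, blue; 400x640 float32, m along the optical axis (not along the pixel's ray), 0 where there is no reading.
- robot.camera_model(name): a dict with "K" (3x3 intrinsics, pixels), "R" (3x3) and "t" (3): a world point X has camera coordinates R X + t; the wrist camera has in their place "tool_from_camera" (4x4, takes a point from camera to tool coordinates, whose origin is the TCP and whose axes are the flange's). Camera axes: x right, y down, z forward; pixel columns grow to the right and rows downward; lengths in m; the calibration is good to about 2 mm. A picture is of the moment at which its call begins: read the wrist's pose just before it. camera_model takes no time and is no camera call.
- robot.close_job(): hands the job in; it is judged then, once.
Trained networks look in the newest picture that a camera, given by its name, has taken for a name from the list of things; names that differ only in an ending like _2 or _b are one class to them, and where a whole thing is asked for, a point or a joint stands for the part that bears it (a point fixed in the world has none). Each returns a list of dicts, best first, with "confidence" (0 to 1); they miss things now and then, are a little off and sometimes report something else, mostly with a low value. They report only what shows in the picture. A call takes as long as a camera call. They do not tell look-alikes from the thing itself.
- robot.recognise(camera, label): "uv" ([column, row] in pixels, amid what is visible of it).
The state is a dict: "t": time; "q": joint angles; "dq": joint speeds; "joint_torque": joint torques, N m; "tool_pos": TCP position; "orientation": TCP orientation; "force": force on the tool from outside, world axes, zero at the start; "wrist_torque": the same for the moment, N m; "opening": finger opening in m; "gripper_force": force on a finger pad.
Only numpy, scipy, OpenCV 4.12 (cv2) and the standard library are available. Lean on these libraries where they do the work, as an engineer would, in place of code of your own. Each camera call takes 0.05 s, during which the arm holds its last target. There are 200 camera calls.

## Working session

There is one attempt and no reset: what is moved stays moved. The work goes in short steps, Python scripts to look and compute and a tool call to move; the robot and the scene stay as the last step left them, time stands still between calls to the robot, and variables do not carry over. Pictures are saved under pics/ and viewed, at most 10 in all, crops included, and the job is handed in when it is done.

Besides the shell and the picture viewer there is one more tool, called after "Request:" in YAML: its name, and indented under it one key for each argument. move_arm: Moves the arm, as the interface text tells. Its arguments: {"type":"object","properties":{"deltas":{"type":"array","items":{"type":"number"}},"squeeze":{"type":"number"}},"required":["deltas"]}

```bash
mkdir -p pics; cat > h.py <<'E'
import numpy as np, cv2
from plant import robot
from scipy.spatial.transform import Rotation as Rn
def cloud(cam):
    st=robot.read_state(); im,d=robot.read_camera(cam); m=robot.camera_model(cam)
    v,u=np.mgrid[0:400,0:640]; K=np.array(m["K"])
    P=np.stack([(u-K[0,2])/K[0,0]*d,(v-K[1,2])/K[1,1]*d,d],-1)
    if "R" in m: W=(P-np.array(m["t"]))@np.array(m["R"])
    else:
        T=np.array(m["tool_from_camera"]); W=P@T[:3,:3].T+T[:3,3]
        W=W@Rn.from_rotvec(st["orientation"]).as_matrix().T+np.array(st["tool_pos"])
    W[d==0]=np.nan
    return im,d,W
E
python3 - <<'E'
from h import *
for c in("scene","side"):
    im,d,W=cloud(c); cv2.imwrite(f"pics/{c}1.png",im[...,::-1])
    np.savez(f"{c}1.npz",im=im,W=W)
    for l in("white_cup","yellow_cup","drip_stand","rinse_rack"):
        for r in robot.recognise(c,l)[:4]:
            u,v=np.round(r["uv"]).astype(int); print(c,l,u,v,round(r["confidence"],2),np.round(W[v,u],3),im[v,u])
print(robot.read_state())
E
```

```text
scene yellow_cup 352 250 0.85 [0.61  0.115 0.077] [186 147  47]
scene drip_stand 315 179 0.88 [ 0.353 -0.188  0.018] [151  33  31]
scene drip_stand 286 220 0.66 [ 0.57  -0.137  0.016] [57 94 71]
scene rinse_rack 380 277 0.55 [0.589 0.193 0.006] [129 126 124]
scene rinse_rack 354 248 0.3 [0.604 0.117 0.08 ] [176 140  44]
side white_cup 244 294 0.66 [0.562 0.266 0.081] [136 132 117]
side yellow_cup 264 235 0.55 [0.583 0.122 0.08 ] [132 103  37]
side drip_stand 404 174 0.85 [ 0.33  -0.226  0.02 ] [68 12 10]
side drip_stand 388 123 0.78 [ 0.416 -0.442  0.021] [124  53  24]
side drip_stand 315 183 0.56 [ 0.548 -0.12   0.021] [38 71 49]
side rinse_rack 254 276 0.83 [0.59  0.183 0.006] [65 65 61]
{'t': 0.5, 'q': array([-8.53873999e-02,  1.30433574e-01,  1.48822673e+00,  1.65317962e-06,
        1.52299497e+00, -8.54057661e-02]), 'dq': array([ 0.00024386, -0.00284426, -0.00014315, -0.00051134, -0.00176746,
       -0.00046453]), 'joint_torque': array([-7.29118183e-04, -5.59173238e+01, -4.91570413e+01,  7.66790612e-02,
        2.41883565e-02, -3.76139440e-05]), 'tool_pos': array([5.99991217e-01, 3.12614157e-05, 2.29600454e-01]), 'orientation': array([-2.22138654e+00, -2.22142716e+00,  6.13819784e-05]), 'force': array([-1.37421091, -0.02341859,  1.01344846]), 'wrist_torque': array([ 0.0426183 , -0.02906376, -0.02952469]), 'gripper_force': 0.0, 'opening': 0.0932602500636575}
```

```bash
python3 -c "
import cv2,numpy as np
a=cv2.imread('pics/scene1.png')[100:400,150:550];b=cv2.imread('pics/side1.png')[80:380,150:550]
cv2.imwrite('pics/both.png',np.vstack([a,b]))"
```

```text
(no output)
```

View pics/both.png

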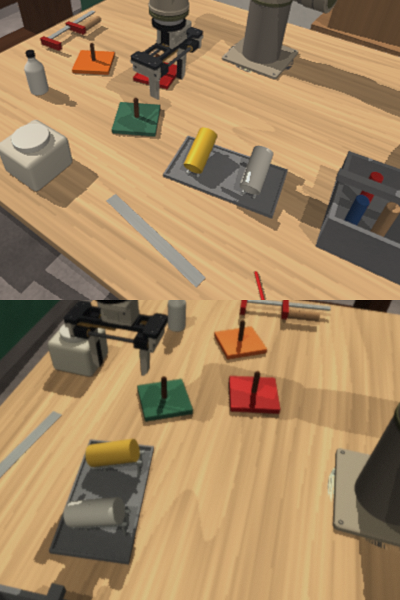

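The grey-white cup is at scene (407,270) / side (245,293), the yellow one at scene (350,250), and the green stand at scene (287,218) / side (315,180). The orange and red stands are look-alikes. Next I fit the poses from depth.

```bash
cat > fit.py <<'E'
from h import *
from scipy.optimize import least_squares
def cyl(P,tag):
    # axis: point at p0 (mean x), yaw a, pitch -20deg approx free
    c=P.mean(0)
    def f(p):
        d=np.array([np.cos(p[2])*np.cos(p[3]),np.sin(p[2])*np.cos(p[3]),-np.sin(p[3])])
        q=P-np.array([c[0],p[0],p[1]]); return np.linalg.norm(np.cross(q,d),axis=1)-.026
    r=least_squares(f,[c[1],c[2]-.015,0,.35],loss="soft_l1",f_scale=.002); p=r.x
    d=np.array([np.cos(p[2])*np.cos(p[3]),np.sin(p[2])*np.cos(p[3]),-np.sin(p[3])]);o=np.array([c[0],p[0],p[1]])
    s=(P-o)@d; lo,hi=np.percentile(s,[1,99])
    print(tag,len(P),"yaw,pitch",np.degrees(p[2:]).round(1),"base",(o+lo*d).round(4),"mouth",(o+hi*d).round(4),"len",round(hi-lo,4),"rms",np.median(abs(f(p))).round(4))
    return o,d
E
python3 - <<'E'
from fit import *
A={}
for c in("scene","side"):
    z=np.load(c+"1.npz");im=z["im"].astype(int);W=z["W"]
    hsv=cv2.cvtColor(z["im"],cv2.COLOR_RGB2HSV)
    ok=(W[...,2]>.045)&(W[...,2]<.12)&(abs(W[...,0]-.59)<.09)
    for n,y in(("white",.265),("yellow",.117)):
        m=ok&(abs(W[...,1]-y)<.05); m=cv2.erode(m.astype(np.uint8),np.ones((3,3)))>0
        cyl(W[m],c+" "+n); A.setdefault(n,[]).append(W[m])
    box=(abs(W[...,0]-.56)<.12)&(abs(W[...,1]+.13)<.12)
    g=box&(hsv[...,0]>60)&(hsv[...,0]<95)&(hsv[...,1]>60)&(abs(W[...,2]-.018)<.007)
    r=cv2.minAreaRect((W[g][:,:2]*1000).astype(np.float32)); print(c,"board",r,np.median(W[g][:,2]))
    k=box&(W[...,2]>.035)&(W[...,2]<.095); print(c,"peg",k.sum(),np.median(W[k],0).round(4),np.nanmax(W[k][:,2]))
for n in A: cyl(np.vstack(A[n]),"both "+n)
E
```

```text
scene white 709 yaw,pitch [ 9.8 20.3] base [0.5248 0.2437 0.0748] mouth [0.6187 0.2598 0.0396] len 0.1015 rms 0.0009
scene yellow 630 yaw,pitch [10.1 20.3] base [0.55   0.0956 0.0748] mouth [0.6431 0.1122 0.0399] len 0.1008 rms 0.001
scene board ((559.7698364257812, -142.68414306640625), (131.32220458984375, 126.72346496582031), 29.787466049194336) 0.018123000648755522
scene peg 79 [ 0.562  -0.1398  0.0635] 0.08959105548946014
side white 1371 yaw,pitch [ 9.6 19.8] base [0.52  0.242 0.078] mouth [0.6185 0.2586 0.0421] len 0.1062 rms 0.0008
side yellow 1040 yaw,pitch [ 9.6 19.7] base [0.5463 0.0942 0.078 ] mouth [0.644  0.1107 0.0424] len 0.1052 rms 0.0009
side board ((558.6215209960938, -140.1446533203125), (125.4840087890625, 127.63591766357422), 30.015270233154297) 0.01965571060578241
side peg 102 [ 0.558  -0.1392  0.066 ] 0.0914726921422569
both white 2080 yaw,pitch [ 9.9 20.2] base [0.5205 0.2423 0.0774] mouth [0.6186 0.2594 0.0408] len 0.1061 rms 0.0011
both yellow 1670 yaw,pitch [10.1 20.3] base [0.5463 0.0943 0.0774] mouth [0.6436 0.1117 0.0409] len 0.1054 rms 0.0012
```

```bash
cat > go.py <<'E'
from h import *
def Rtool(yaw,lean,sgn):
    # lean>0: fingers point down and towards heading yaw
    y,l=np.radians(yaw),np.radians(lean)
    z=np.array([np.sin(l)*np.cos(y),np.sin(l)*np.sin(y),-np.cos(l)])
    Y=sgn*np.array([-np.sin(y),np.cos(y),0]); return np.column_stack([np.cross(Y,z),Y,z])
def delta(p,R,show=True):
    st=robot.read_state(); R0=Rn.from_rotvec(st["orientation"]).as_matrix()
    dp=R0.T@(np.asarray(p)-st["tool_pos"]); w=Rn.from_matrix(R0.T@R).as_rotvec()
    print("d",dp.round(4),"w",w.round(4),"deg",np.degrees(np.linalg.norm(w)).round(1))
E
python3 - <<'E'
from go import *
G=np.array([.558,.249,.062])
for s in(1,-1):
    R=Rtool(9.8,35,s); print(s,R.round(3).tolist()); 
    for b in(.12,0): delta(G+(.008-b)*R[:,2],R)
E
```

```text
1 [[-0.807, -0.17, 0.565], [-0.139, 0.985, 0.098], [-0.574, 0.0, -0.819]]
d [ 0.238  -0.1053  0.0759] w [-0.5302 -0.4465 -1.6813] deg 104.2
d [ 0.2497 -0.0375  0.1742] w [-0.5302 -0.4465 -1.6813] deg 104.2
-1 [[0.807, 0.17, 0.565], [0.139, -0.985, 0.098], [0.574, -0.0, -0.819]]
d [ 0.238  -0.1053  0.0759] w [-0.4266  0.5066  1.353 ] deg 86.3
d [ 0.2497 -0.0375  0.1742] w [-0.4266  0.5066  1.353 ] deg 86.3
```

Request:
move_arm:
  deltas: [0.06, -0.026, 0.0, -0.07, 0.08, 0.22, 1, 0.12, -0.053, 0.0, -0.14, 0.17, 0.45, 1, 0.18, -0.08, 0.02, -0.21, 0.25, 0.67, 1, 0.238, -0.105, 0.04, -0.28, 0.34, 0.9, 1, 0.238, -0.105, 0.05, -0.36, 0.42, 1.13, 1, 0.238, -0.105, 0.07, -0.4266, 0.5066, 1.353, 1, 0.238, -0.105, 0.076, -0.4266, 0.5066, 1.353, 1, 0.238, -0.105, 0.076, -0.4266, 0.5066, 1.353, 1, 0.238, -0.105, 0.076, -0.4266, 0.5066, 1.353, 1, 0.238, -0.105, 0.076, -0.4266, 0.5066, 1.353, 1, 0.238, -0.105, 0.076, -0.4266, 0.5066, 1.353, 1]

```text
t: 1.88
tool_pos: [0.4952, 0.2381, 0.1541]
orientation: [-2.937, -0.253, -0.926]
force: [0.1, -0.4, -0.3]
opening: 0.0933
gripper_force: 0.0
```

```bash
python3 - <<'E'
from go import *
from fit import cyl
s=robot.read_state();print(s["t"],s["q"].round(2))
im,d,W=cloud("wrist"); cv2.imwrite("pics/w1.png",im[...,::-1])
m=(W[...,2]>.05)&(W[...,2]<.12)&(abs(W[...,0]-.58)<.09)&(abs(W[...,1]-.25)<.05)
m&=im.astype(int).min(-1)>60
m=cv2.erode(m.astype(np.uint8),np.ones((5,5)))>0
print(m.sum()); cyl(W[m],"wrist")
G=np.array([.558,.249,.062]);R=Rtool(9.8,35,-1)
for b in(.12,0): delta(G+(.008-b)*R[:,2],R)
E
```

```text
1.875 [ 0.47 -0.5   2.3  -0.24  0.76  1.99]
7641
wrist 7641 yaw,pitch [10.1 19.8] base [0.5142 0.2422 0.0777] mouth [0.6132 0.2598 0.0415] len 0.1068 rms 0.0005
d [-0.0007 -0.0002 -0.0001] w [-0.0001 -0.0002  0.0004] deg 0.0
d [-0.0007 -0.0002  0.1199] w [-0.0001 -0.0002  0.0004] deg 0.0
```

View pics/w1.png

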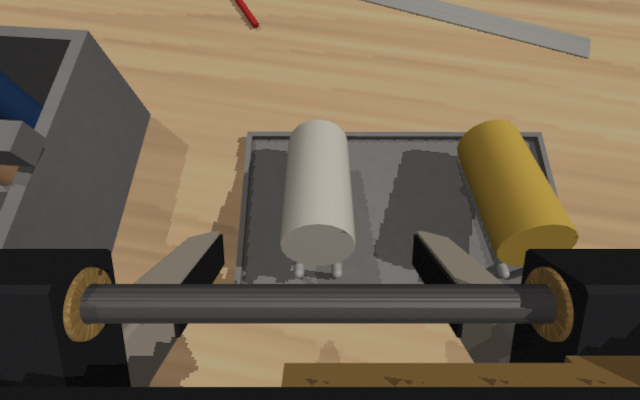

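```bash
python3 - <<'E'
import numpy as np
for c in("scene","side"):
    W=np.load(c+"1.npz")["W"].reshape(-1,3)
    m=(W[:,2]>.07)&(W[:,2]<.3)&(W[:,1]>.29)&(W[:,1]<.6)&(abs(W[:,0]-.5)<.3)
    P=W[m]; print(c,len(P)); 
    if len(P): print(np.percentile(P,[0,2,50,98,100],axis=0).round(3))
    P=P[(P[:,0]<.6)] if len(P) else P
    if len(P): print("min y x<.6",P[:,1].min())
E
```

```text
scene 5464
[[0.409 0.42  0.07 ]
 [0.421 0.428 0.072]
 [0.545 0.516 0.108]
 [0.646 0.598 0.141]
 [0.651 0.6   0.143]]
min y x<.6 0.4204590533670396
side 2821
[[0.43  0.42  0.07 ]
 [0.44  0.423 0.073]
 [0.546 0.445 0.111]
 [0.644 0.488 0.142]
 [0.649 0.497 0.144]]
min y x<.6 0.4198593552091954
```

Clear by 80 mm. I go in and close.

Request:
move_arm:
  deltas: [0, 0, 0.03, 0, 0, 0, 1, 0, 0, 0.06, 0, 0, 0, 1, 0, 0, 0.085, 0, 0, 0, 1, 0, 0, 0.105, 0, 0, 0, 1, 0, 0, 0.12, 0, 0, 0, 1, 0, 0, 0.12, 0, 0, 0, 1, 0, 0, 0.12, 0, 0, 0, 0.45, 0, 0, 0.12, 0, 0, 0, 0.45, 0, 0, 0.12, 0, 0, 0, 0.45, 0, 0, 0.12, 0, 0, 0, 0.45, 0, 0, 0.12, 0, 0, 0, 0.45, 0, 0, 0.12, 0, 0, 0, 0.45]
  squeeze: 15

```text
t: 3.42
tool_pos: [0.563, 0.25, 0.0557]
orientation: [-2.937, -0.252, -0.927]
force: [-1.4, 1.6, 1.9]
opening: 0.0523
gripper_force: 15.0
```

Request:
move_arm:
  deltas: [0, 0, 0, 0, 0, 0, 0.3, 0.006, 0, -0.008, 0, 0, 0, 0.3, 0.015, 0, -0.021, 0, 0, 0, 0.3, 0.03, 0, -0.042, 0, 0, 0, 0.3, 0.05, 0, -0.071, 0, 0, 0, 0.3, 0.07, 0, -0.1, 0, 0, 0, 0.3, 0.09, 0, -0.128, 0, 0, 0, 0.3, 0.1, 0, -0.143, 0, 0, 0, 0.3, 0.1, 0, -0.143, 0, 0, 0, 0.3]
  squeeze: 20

```text
t: 4.55
tool_pos: [0.5635, 0.2501, 0.2322]
orientation: [-2.935, -0.251, -0.931]
force: [-0.3, -0.3, -1.0]
opening: 0.0524
gripper_force: 20.0
```

```bash
python3 - <<'E'
from go import *
from fit import cyl
s=robot.read_state();print(s["q"].round(2),s["force"],s["opening"])
im,d,W=cloud("wrist"); cv2.imwrite("pics/w2.png",im[...,::-1])
T=W-s["tool_pos"]
m=(abs(T[...,0]-.02)<.1)&(abs(T[...,1])<.045)&(T[...,2]>-.06)&(T[...,2]<.07)&(im.astype(int).min(-1)>60)
m=cv2.erode(m.astype(np.uint8),np.ones((5,5)))>0
o,dd=cyl(W[m],"held"); 
R=Rtool(-14,-35,-1); S=np.array([.559,-.14,0])
for h in(.13,.05):
    delta(S+[0,0,.018+.068+h]+.008*R[:,2],R)
E
```

```text
[ 0.42 -0.36  2.06 -0.19  0.85  1.9 ] [-0.25865816 -0.27243245 -0.98217622] 0.05236190626629953
held 20224 yaw,pitch [ 9.4 19.7] base [0.5182 0.2434 0.2529] mouth [0.6158 0.2595 0.2175] len 0.105 rms 0.0004
d [-0.0723  0.3815 -0.0258] w [-2.0000e-04 -1.2034e+00  4.4200e-01] deg 73.5
d [-0.1182  0.3815  0.0397] w [-2.0000e-04 -1.2034e+00  4.4200e-01] deg 73.5
```

View pics/w2.png

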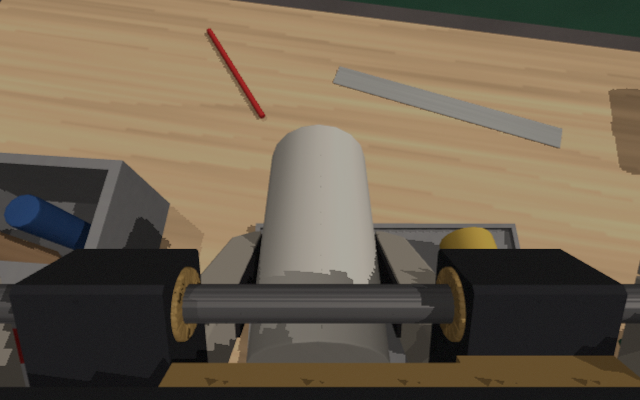

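Request:
move_arm:
  deltas: [-0.004, 0.019, -0.001, 0, -0.06, 0.022, 0.3, -0.011, 0.057, -0.004, 0, -0.18, 0.066, 0.3, -0.018, 0.095, -0.006, 0, -0.3, 0.11, 0.3, -0.025, 0.134, -0.009, 0, -0.42, 0.155, 0.3, -0.033, 0.172, -0.012, 0, -0.54, 0.2, 0.3, -0.04, 0.21, -0.014, 0, -0.66, 0.243, 0.3, -0.047, 0.248, -0.017, 0, -0.78, 0.287, 0.3, -0.054, 0.286, -0.019, 0, -0.9, 0.331, 0.3, -0.062, 0.324, -0.022, 0, -1.02, 0.375, 0.3, -0.068, 0.357, -0.024, 0, -1.13, 0.414, 0.3, -0.0715, 0.377, -0.0255, 0, -1.19, 0.437, 0.3, -0.072, 0.3815, -0.026, 0, -1.203, 0.442, 0.3]

```text
t: 6.1
tool_pos: [0.5538, -0.1398, 0.2059]
orientation: [-2.902, 0.359, 0.925]
force: [-0.3, -0.2, -0.7]
opening: 0.0525
gripper_force: 20.0
```

Request:
move_arm:
  deltas: [0, 0, 0, 0, 0, 0, 0.3, 0, 0, 0, 0, 0, 0, 0.3, 0, 0, 0, 0, 0, 0, 0.3]

```text
t: 6.48
tool_pos: [0.555, -0.1379, 0.2108]
orientation: [-2.908, 0.355, 0.913]
force: [-0.6, -1.1, -1.6]
opening: 0.0526
gripper_force: 20.0
```

```bash
cat > chk.py <<'E'
from go import *
from scipy.optimize import least_squares
s=robot.read_state();print(s["t"],s["q"].round(2),s["tool_pos"].round(4),s["force"].round(2),s["opening"])
R=Rn.from_rotvec(s["orientation"]).as_matrix(); g=s["tool_pos"]-.008*R[:,2]; print("grasp pt",g.round(4))
ims=[]
for c in("scene","side"):
    im,d,W=cloud(c); ims.append(im)
    i=im.astype(int); 
    m=(np.linalg.norm(W[...,:2]-g[:2],axis=-1)<.05)&(W[...,2]>g[2]-.08)&(W[...,2]<g[2]+.055)&(i.min(-1)>60)&(i.max(-1)-i.min(-1)<45)
    m=cv2.erode(m.astype(np.uint8),np.ones((3,3)))>0; P=W[m]
    def f(p): 
        dd=np.array([p[2],p[3],-1]); dd/=np.linalg.norm(dd)
        return np.linalg.norm(np.cross(P-np.array([p[0],p[1],g[2]]),dd),axis=1)-.026
    if len(P)>60:
        r=least_squares(f,[g[0],g[1],0,0],loss="soft_l1",f_scale=.002); p=r.x
        zl=np.percentile(P[:,2],[1,99]); zm=zl[0]
        print(c,len(P),"axis at grasp",p[:2].round(4),"tilt deg",np.degrees(p[2:]).round(1),"z",zl.round(4),"mouth xy",(p[:2]+p[2:]*(g[2]-zm)).round(4),"rms",np.median(abs(f(p))).round(4))
    k=(np.linalg.norm(W[...,:2]-[.559,-.14],axis=-1)<.05)&(W[...,2]>.03)&(W[...,2]<.093)&(i.max(-1)<100)
    if k.sum()>20: print(c,"peg",k.sum(),np.median(W[k],0).round(4))
import sys
v=np.vstack([ims[0][100:300,180:500],ims[1][60:260,180:500]]); cv2.imwrite(sys.argv[1],cv2.resize(v,None,fx=1.5,fy=1.5)[...,::-1])
E
python3 chk.py pics/c1.png
```

```text
6.475 [-0.31  0.68  0.95 -0.04  2.12  1.49] [ 0.555  -0.1379  0.2108] [-0.63 -1.09 -1.55] 0.052565825943631315
grasp pt [ 0.5595 -0.139   0.2174]
scene 186 axis at grasp [ 0.5598 -0.1302] tilt deg [  0.2 -11.9] z [0.1575 0.2271] mouth xy [ 0.56   -0.1426] rms 0.0014
scene peg 83 [ 0.5626 -0.1396  0.0586]
side 1018 axis at grasp [ 0.5664 -0.1367] tilt deg [-6.2 -3.7] z [0.1593 0.2667] mouth xy [ 0.5601 -0.1404] rms 0.0028
side peg 103 [ 0.5573 -0.139   0.0619]
```

View pics/c1.png

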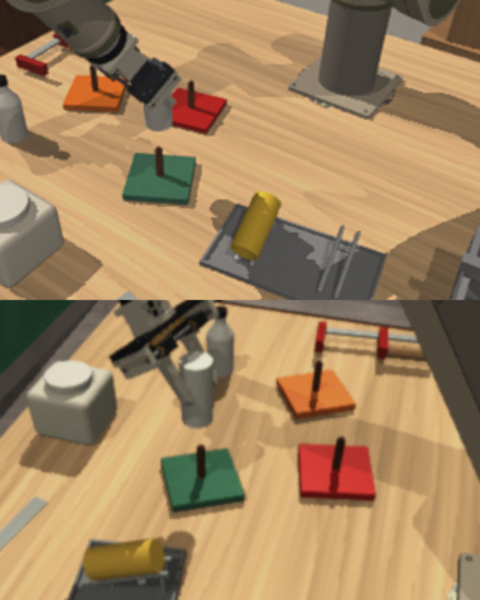

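The cup hangs inverted over the green peg, at picture (158,115) above (158,160), and at (197,390) above (202,460) in the side view. Both agree within a few mm, so I lower it.

Request:
move_arm:
  deltas: [0.006, 0, 0.008, 0, 0, 0, 0.3, 0.013, 0, 0.018, 0, 0, 0, 0.3, 0.021, 0, 0.03, 0, 0, 0, 0.3, 0.029, 0, 0.041, 0, 0, 0, 0.3, 0.037, 0, 0.053, 0, 0, 0, 0.3, 0.045, 0, 0.064, 0, 0, 0, 0.3, 0.052, 0, 0.074, 0, 0, 0, 0.3, 0.058, 0, 0.083, 0, 0, 0, 0.3, 0.063, 0, 0.09, 0, 0, 0, 0.3, 0.066, 0, 0.094, 0, 0, 0, 0.3, 0.068, 0, 0.097, 0, 0, 0, 0.3, 0.068, 0, 0.097, 0, 0, 0, 0.3]

```text
t: 8.07
tool_pos: [0.5549, -0.1388, 0.0913]
orientation: [-2.906, 0.357, 0.916]
force: [0.4, 0.0, -0.7]
opening: 0.0522
gripper_force: 20.0
```

```bash
python3 chk.py pics/c2.png
```

```text
8.075 [-0.31  0.77  1.04 -0.04  1.94  1.5 ] [ 0.5549 -0.1388  0.0913] [ 0.37  0.   -0.72] 0.052217566057915936
grasp pt [ 0.5594 -0.1399  0.0979]
scene 107 axis at grasp [ 0.561  -0.1321] tilt deg [-1.5 -9.3] z [0.0353 0.1005] mouth xy [ 0.5593 -0.1423] rms 0.0014
scene peg 25 [ 0.5577 -0.114   0.0554]
side 823 axis at grasp [ 0.5665 -0.1373] tilt deg [-5.8 -3.8] z [0.0384 0.1456] mouth xy [ 0.5605 -0.1412] rms 0.003
side peg 199 [ 0.5473 -0.1217  0.0618]
```

View pics/c2.png

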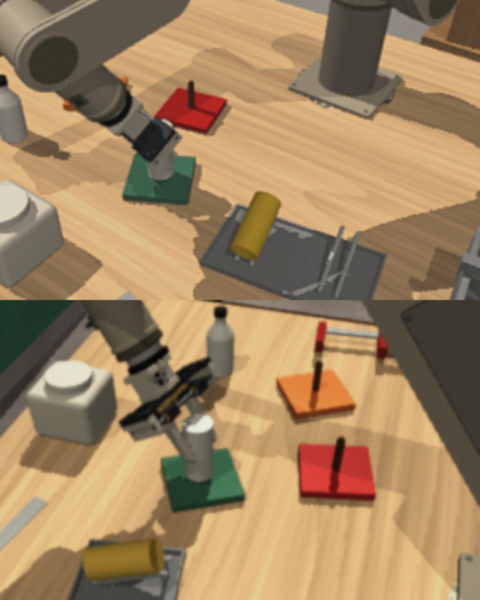

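Request:
move_arm:
  deltas: [0.001, 0, 0.0016, 0, 0, 0, 0.3, 0.0023, 0, 0.0033, 0, 0, 0, 0.3, 0.0034, 0, 0.005, 0, 0, 0, 0.3, 0.0046, 0, 0.0066, 0, 0, 0, 0.3, 0.0046, 0, 0.0066, 0, 0, 0, 0.3, 0.0046, 0, 0.0066, 0, 0, 0, 0.3]

```text
t: 8.93
tool_pos: [0.5549, -0.1388, 0.0833]
orientation: [-2.907, 0.357, 0.916]
force: [0.2, 0.5, -0.6]
opening: 0.0525
gripper_force: 20.0
```

Request:
move_arm:
  deltas: [0.0006, 0, 0.0008, 0, 0, 0, 0.3, 0.0011, 0, 0.0016, 0, 0, 0, 0.3, 0.0011, 0, 0.0016, 0, 0, 0, 0.3, 0.0011, 0, 0.0016, 0, 0, 0, 0.3]

```text
t: 9.43
tool_pos: [0.5549, -0.1388, 0.0814]
orientation: [-2.906, 0.357, 0.916]
force: [0.3, 0.9, -1.2]
opening: 0.0526
gripper_force: 20.0
```

Request:
move_arm:
  deltas: [0.0006, 0, 0.0008, 0, 0, 0, 0.3, 0.0006, 0, 0.0008, 0, 0, 0, 0.3, 0.0006, 0, 0.0008, 0, 0, 0, 0.3]

```text
t: 9.8
tool_pos: [0.5549, -0.1388, 0.0804]
orientation: [-2.906, 0.357, 0.916]
force: [-0.7, -0.1, -1.1]
opening: 0.0526
gripper_force: 20.0
```

Request:
move_arm:
  deltas: [0.0006, 0, 0.0008, 0, 0, 0, 0.3, 0.0006, 0, 0.0008, 0, 0, 0, 0.3, 0.0006, 0, 0.0008, 0, 0, 0, 0.3]

```text
t: 10.18
tool_pos: [0.5549, -0.1388, 0.0794]
orientation: [-2.907, 0.357, 0.916]
force: [-0.2, 0.4, -0.5]
opening: 0.0525
gripper_force: 20.0
```

Request:
move_arm:
  deltas: [0.0006, 0, 0.0008, 0, 0, 0, 0.3, 0.0006, 0, 0.0008, 0, 0, 0, 0.3, 0.0006, 0, 0.0008, 0, 0, 0, 0.3]

```text
t: 10.55
tool_pos: [0.555, -0.1388, 0.079]
orientation: [-2.907, 0.357, 0.916]
force: [-1.8, 1.3, 4.9]
opening: 0.0521
gripper_force: 20.0
```

Contact (+6 N). I ease the grip and open.

Request:
move_arm:
  deltas: [0, 0, 0, 0, 0, 0, 0.3, 0, 0, 0, 0, 0, 0, 0.3]
  squeeze: 3

```text
t: 10.8
tool_pos: [0.555, -0.1388, 0.0786]
orientation: [-2.907, 0.357, 0.916]
force: [-0.7, 0.6, 4.8]
opening: 0.0528
gripper_force: 3.0
```

Request:
move_arm:
  deltas: [0, 0, 0, 0, 0, 0, 0.65, 0, 0, 0, 0, 0, 0, 0.8, 0, 0, 0, 0, 0, 0, 0.95, 0, 0, 0, 0, 0, 0, 1, 0, 0, 0, 0, 0, 0, 1, 0, 0, 0, 0, 0, 0, 1]

```text
t: 11.55
tool_pos: [0.555, -0.1388, 0.0784]
orientation: [-2.907, 0.357, 0.916]
force: [0.9, -1.3, 0.2]
opening: 0.0931
gripper_force: 0.0
```

```bash
python3 chk.py pics/c3.png; python3 -c "
from h import *
im,d=robot.read_camera('wrist'); cv2.imwrite('pics/w3.png',im[...,::-1])"
```

```text
11.55 [-0.31  0.79  1.04 -0.04  1.92  1.5 ] [ 0.555  -0.1388  0.0784] [ 0.88 -1.28  0.2 ] 0.09309591242434703
grasp pt [ 0.5594 -0.1399  0.0849]
scene 91 axis at grasp [ 0.5631 -0.14  ] tilt deg [-3.9  0.8] z [0.0227 0.0578] mouth xy [ 0.5589 -0.1391] rms 0.0007
side 651 axis at grasp [ 0.563  -0.1403] tilt deg [-0.8 -0. ] z [0.0271 0.1316] mouth xy [ 0.5622 -0.1403] rms 0.0011
side peg 176 [ 0.5434 -0.1256  0.0668]
```

View pics/w3.png

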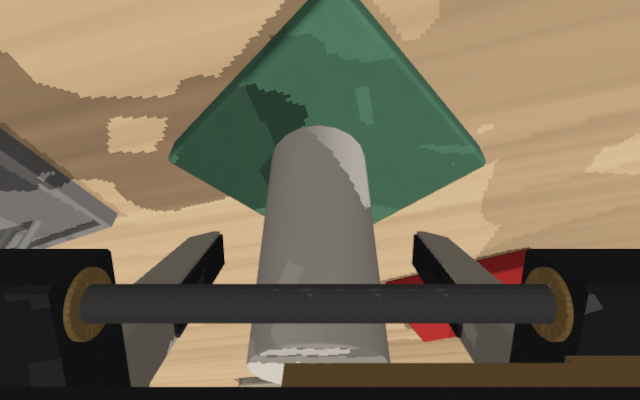

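The cup stands free between the open fingers (centre (320,230)) with about 20 mm on either side. I back straight out.

Request:
move_arm:
  deltas: [0, 0, -0.01, 0, 0, 0, 1, 0, 0, -0.025, 0, 0, 0, 1, 0, 0, -0.05, 0, 0, 0, 1, 0, 0, -0.08, 0, 0, 0, 1, 0, 0, -0.11, 0, 0, 0, 1, 0, 0, -0.14, 0, 0, 0, 1, 0, 0, -0.16, 0, 0, 0, 1, 0, 0, -0.16, 0, 0, 0, 1, 0, 0, -0.16, 0, 0, 0, 1]

```text
t: 12.82
tool_pos: [0.6438, -0.1609, 0.2086]
orientation: [-2.906, 0.357, 0.917]
force: [0.3, -1.0, 0.1]
opening: 0.0933
gripper_force: 0.0
```

```bash
sed -i 's/^R=Rn.*$/g=np.array([.559,-.14,.085])/' chk.py; python3 chk.py pics/c4.png
```

```text
12.825 [-0.3   1.03  0.44 -0.05  2.29  1.49] [ 0.6438 -0.1609  0.2086] [ 0.3  -0.98  0.12] 0.09328801634916316
scene 606 axis at grasp [ 0.5593 -0.1392] tilt deg [ 2.8 -2. ] z [0.0169 0.1306] mouth xy [ 0.5627 -0.1416] rms 0.0019
side 696 axis at grasp [ 0.5627 -0.1406] tilt deg [-0.3 -0.1] z [0.023  0.1315] mouth xy [ 0.5624 -0.1407] rms 0.0011
side peg 69 [ 0.5386 -0.13    0.0621]
```

View pics/c4.png

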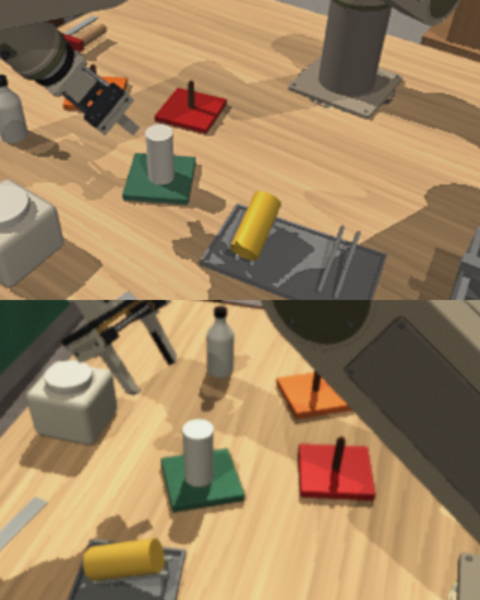

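The white cup stands upright on the green board (160,155 and 198,455), its top at about 0.13 m and level. The yellow cup is untouched on the rack.

```bash
python3 -c "
from plant import robot
print(robot.close_job())"
```

```text
the job is handed in; nothing more can be done
None
```

The white cup sits upside down over the green stand's peg with its rim on the board, the yellow cup still lies on the rack, and the job is handed in (about 13 s on the robot's clock).

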